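Close up the shape sorter

ROBOT

A 7-joint arm with a two-finger parallel gripper is mounted at the origin on the work surface. World frame = base frame: x ahead of the robot, y to its left, z up, the work surface at z = 0. Lengths are in m, angles in rad, forces in N, time in s.
With the tool pointing down it reaches from about 0.425 to 0.925 m from the base axis. Payload 6.8 kg.
Tool frame: the origin (TCP) lies at the very end of the fingers, on their centre line; the grasp point (between the pads) lies 19 mm behind it; z points along the fingers, y is the line along which they close (so a half turn about z gives the same grasp; the last joint's range is limited). The gripper opens to 85 mm and grips with 20 to 120 N. Pads are 22 mm wide; open, the fingers measure 114 mm over their backs; the gripper's body (76 mm by 85 mm) begins 54 mm behind the grasp point. The pads swing forward as they close: fully open they stand 13 mm farther back than shut.
Start: joints at [1.129, 0.477, 0.022, 1.555, -0.011, 1.109, -0.083], TCP at [0.221, -0.638, 0.231] pointing down, gripper open.
Joint ranges: [-2.96, 2.96], [-0.34, 2.1], [-1.41, 1.46], [0.24, 2.44], [-1.37, 4.51], [0.17, 1.92], [-2.96, 2.96]. Speed limits (rad/s): [2.39, 2.39, 3.14, 3.14, 3.14, 3.14, 3.14].

INTERFACE

Orientations are given as a unit quaternion [w, x, y, z].
In Python, from station import telemetry, viewer, job, search_frame, cut_out gives the robot as it stands. The module is installed in compiled form; this text tells all that it offers.
- The arm moves only by the shell command python3 -m crank 'ROWS' [FORCE]. ROWS is JSON, a list of rows, each an object with "delta_rot": the turn, a rotation vector about the tool's x, y, z in degrees, a list of three; "xyz": the shift along the tool's x, y, z in m, a list of three; "fingers": the gripper command: -1 is fully open, 1 is shut, values between are in proportion. In form: [{"delta_rot": [ax, ay, az], "xyz": [dx, dy, dz], "fingers": fingers}, ...]. A call has 1 to 10 rows; each row is the pose to reach, as a shift and turn from the pose commanded when the call began, along the tool's axes at that moment; what a row does not reach only later rows make up. A row lasts 1/10 s, in which the tool goes at most 50 mm and 8.59 degrees, less where a joint would pass 70% of its speed; a pose out of reach is approached as far as the arm can. A call with a gripper value outside its range is refused whole. The fingers move at their own pace and stop on an object; FORCE is the grip in N (left out, the last holds). Time passes only in rows, so rows that repeat a pose let the fingers close. It gives the time, the measured TCP pose, the force, the opening and the grip force at its end, in the units of the state.
- telemetry.get_obs(): the state, without advancing time (a new reading comes with each control period).
- viewer.read_camera(name): name is "scene" or "side" or "wrist"; returns a dict with "img" (400x640x3 uint8, red, green, blue), "fx", "fy", "cx", "cy" (pixels), "k1" (the pictures are not rectified: a ray, as slopes to the right and down, at radius r is drawn at 1 + k1 r^2 times it, then the intrinsics apply), "origin" and "rotation" of the camera in the world. Camera axes: x right, y up, looking along -z (the intrinsics and any distortion apply to the point x, -y, -z); pixel columns grow to the right and rows downward; lengths in m; the calibration is good to about 2 mm. A picture is of the moment at which its call begins. There is no depth.
- job.hand_in(): hands the job in; it is judged then, once.
Trained networks look in the newest picture that a camera, given by its name, has taken for a name from the list of things; names that differ only in an ending like _2 or _b are one class to them, and where a whole thing is asked for, a point or a joint stands for the part that bears it (a point fixed in the world has none). Each returns a list of dicts, best first, with "score" (0 to 1); they miss things now and then, are a little off and sometimes report something else, mostly with a low value. They report only what shows in the picture. A call takes as long as a camera call. They do not tell look-alikes from the thing itself.
- search_frame(camera, thing): "pixel" ([column, row] in pixels, amid what is visible of it).
- cut_out(camera, thing): "pixels" (400x640 bool, what is visible of it) and "pixel" ([column, row] in pixels, amid what is visible of it).
The state is a dict: "t": time; "q": joint angles; "joint_vel": joint speeds; "joint_torque": joint torques, N m; "eef_pos": TCP position; "tool_rot": TCP orientation; "contact_force": force on the tool from outside, world axes, zero at the start; "torque": the same for the moment, N m; "gripper_width": opening from 0.0 (shut) to 1.0 (fully open); "grasp_force": force on a finger pad.
Only numpy, scipy, OpenCV 4.12 (cv2) and the standard library are available. Lean on these libraries where they do the work, as an engineer would, in place of code of your own. Each camera call takes 0.05 s, during which the arm holds its last target. There are 200 camera calls.

TASK

Close up the yellow shape sorter at tidy-up time: with your fingertips push its raised lid down until it lies flat on the box, and push its open swing door fully shut. Only push, gently: do not slam the lid or the door, do not pick anything up, and do not shove the box along the board. The blocks stay inside the sorter and all the other toys stay as they stand.

Things in the scene. Friction and masses are not known exactly. Their poses are not given: they have to be found in the camera images.
- sorter: yellow acrylic shape sorter, a box 130 (x) x 150 (y) x 120 mm high, loose on the board, 1.0 to 1.6 kg. Origin: centre of its underside; z up; its -x wall looks roughly to the robot, the doorway fills nearly the whole +y wall. Lid and door have friction hinges (about 2 N moves the lid, under 1 N the door, at their free edges) and stay wherever they are left.
- lid (a joint): angle of the lid in rad: 0 = lying flat on the box (its stop), growing as the free edge swings up; 1.57 = upright; stop at 1.9. A plate 142 mm from hinge to free edge, 150 mm wide, 6 mm thick, hinged along the top of the -x wall: raised, its outer face looks to -x, to the robot. Shut, its top is 126 mm above the board and its free edge overhangs the +x wall by 12 mm.
- lid_hinge (a point): middle of the lid's hinge line, fixed to the sorter at (-65, 0, 120) mm: the underside of the lid turns about it; the axis runs along the sorter's y. Its axes are the sorter's axes.
- lid_edge (a point): middle of the lid's free edge on its outer (upper) face; moves with the lid; its x points from hinge to free edge, its z out of the outer face. The 70 mm of lid next to this edge is solid; three cut-outs up to 40 mm wide lie 20 to 65 mm from the hinge.
- door (a joint): angle of the swing door in rad: 0 = shut (its stop), flush over the doorway; growing as it swings out to the sorter's +y side; 1.57 = square out from the box; stop at 2.0. An upright panel 128 mm from hinge to free edge, 12 to 108 mm above the board, 6 mm thick, hinged at the corner nearer the robot. It is shut by pushing its outer face, which looks to the robot when open.
- door_hinge (a point): on the vertical hinge axis of the door, at the panel's mid-height and mid-thickness, fixed to the sorter at (-65, 78, 60) mm. Its axes are the sorter's axes.
- door_edge (a point): middle of the door's free edge (60 mm above the board, mid-thickness); moves with the door; its x points from hinge to free edge, its y out of the outer face. A birch knob (18 mm across, standing 15 mm off the outer face) sits 112 mm from the hinge, 38 mm above the board; above 50 mm the outer face is bare.
- disc_block: maple cylinder 30 mm across, 36 mm high, standing loose inside the sorter. Origin: centre of its underside. To be left alone.
- square_block: maple block 28 x 28 x 34 mm standing loose inside the sorter. Origin: centre of its underside. To be left alone.
- slot_block: flat maple block 20 x 36 x 36 mm standing on the board by the sorter, loose. Origin: centre of its underside. To be left alone.
- maple_peg: maple peg 60 mm tall, 32 mm head, standing loose on the board on the robot's side of the sorter. Origin: centre of its underside. To be left alone.
- loose_ring: loose blue silicone ring, 66 mm across, 18 mm high, lying flat on the board beyond the sorter. Origin: centre of its underside. To be left alone.
- turntable: round birch turntable, 200 mm across, top 32 mm above the board; it carries the cylinder puzzle. Origin: centre of its underside. To be left alone.
- cylinder_puzzle: green wooden block 160 x 54 x 50 mm with four knobbed cylinders in its top (71 mm in all), loose on the turntable. Origin: centre of its underside. To be left alone.
- stacker: blue silicone ring stacker, 110 mm across, 153 mm tall, loose. Origin: centre of its underside. To be left alone.
- peg_bowl: stainless steel bowl of maple pegs, 140 mm across, about 65 mm tall, loose. Origin: centre of its underside. To be left alone.
Not all that is in view belongs to the job. Leave any green look-alike of the sorter alone.

How it is judged:
By the outcome, as a careful person would: the job done as asked, in the order asked, and still so for the second after the job is handed in, with the robot touching nothing.
It also fails if it takes over 58 s, if anything falls off the work surface, if the arm or the gripper's body presses on something with over 40 N, if the wrist force passes 120 N, or if a joint passes its speed limit or range.

## Working session

There is one attempt and no reset: what is moved stays moved. The work goes in short steps, Python scripts to look and compute and a shell command to move; the robot and the scene stay as the last step left them, time stands still between calls to the robot, and variables do not carry over. Pictures are saved under pics/ and viewed, at most 10 in all, crops included, and the job is handed in when it is done.

```bash
mkdir -p pics; cat > h.py <<'E'
import numpy as np, cv2
from station import telemetry, viewer, job, search_frame, cut_out
from scipy.spatial.transform import Rotation as R
def cam(n):
    c=viewer.read_camera(n); return c
def rot(c):
    r=np.array(c["rotation"],float)
    return r if r.shape==(3,3) else R.from_quat(r,scalar_first=True).as_matrix()
def ray(c,px):
    u=np.array([(px[0]-c["cx"])/c["fx"],(px[1]-c["cy"])/c["fy"]]); s=u.copy()
    for _ in range(20): s=u/(1+c["k1"]*(s@s))
    d=rot(c)@np.array([s[0],-s[1],-1]); return np.array(c["origin"]),d
def atz(c,px,z):
    o,d=ray(c,px); return o+d*(z-o[2])/d[2]
def proj(c,p):
    q=rot(c).T@(np.array(p)-np.array(c["origin"])); s=np.array([q[0],-q[1]])/-q[2]
    s=s*(1+c["k1"]*(s@s)); return np.array([s[0]*c["fx"]+c["cx"],s[1]*c["fy"]+c["cy"]])
def tri(c1,p1,c2,p2):
    A=[];b=[]
    for c,p in((c1,p1),(c2,p2)):
        o,d=ray(c,p); d/=np.linalg.norm(d); P=np.eye(3)-np.outer(d,d); A.append(P);b.append(P@o)
    return np.linalg.lstsq(np.vstack(A),np.hstack(b),rcond=None)[0]
E
python3 - <<'E'
from h import *
np.set_printoptions(precision=3,suppress=True)
for n in("scene","side"):
    c=cam(n); cv2.imwrite(f"pics/{n}0.png",c["img"][:,:,::-1]); print(n,c["origin"],rot(c)[:,2],c["fx"],c["k1"])
    for t in("sorter","lid","lid_edge","lid_hinge","door","door_edge","door_hinge","maple_peg","slot_block","loose_ring","stacker","peg_bowl","turntable"):
        print(t,[(np.round(d["pixel"]).tolist(),round(d["score"],2),atz(c,d["pixel"],0.03)) for d in search_frame(n,t)[:3]])
print(telemetry.get_obs())
E
```

```text
scene [ 1.041 -0.617  1.035] [ 0.414 -0.514  0.752] 444.16832115719086 -0.0876793518231966
sorter [([240.0, 212.0], 0.95, array([ 0.302, -0.098,  0.03 ])), ([346.0, 210.0], 0.57, array([0.549, 0.101, 0.03 ]))]
lid [([244.0, 193.0], 0.76, array([ 0.257, -0.036,  0.03 ])), ([341.0, 171.0], 0.46, array([0.438, 0.23 , 0.03 ]))]
lid_edge [([239.0, 193.0], 0.85, array([ 0.244, -0.045,  0.03 ])), ([339.0, 177.0], 0.72, array([0.448, 0.203, 0.03 ]))]
lid_hinge [([241.0, 212.0], 0.78, array([ 0.305, -0.095,  0.03 ])), ([341.0, 211.0], 0.61, array([0.541, 0.09 , 0.03 ]))]
door [([357.0, 176.0], 0.8, array([0.49 , 0.243, 0.03 ])), ([219.0, 204.0], 0.46, array([ 0.228, -0.113,  0.03 ]))]
door_edge [([360.0, 176.0], 0.88, array([0.499, 0.25 , 0.03 ])), ([193.0, 315.0], 0.72, array([ 0.453, -0.415,  0.03 ]))]
door_hinge [([346.0, 209.0], 0.66, array([0.547, 0.108, 0.03 ])), ([337.0, 174.0], 0.65, array([0.434, 0.21 , 0.03 ]))]
maple_peg [([298.0, 210.0], 0.47, array([0.434, 0.015, 0.03 ]))]
slot_block [([307.0, 247.0], 0.65, array([ 0.545, -0.073,  0.03 ]))]
loose_ring [([372.0, 252.0], 0.6, array
[... 1446 characters left out ...]
46, 0.03 ]))]
stacker [([311.0, 354.0], 0.81, array([0.622, 0.432, 0.03 ]))]
peg_bowl [([262.0, 115.0], 0.73, array([ 0.656, -0.44 ,  0.03 ])), ([315.0, 220.0], 0.17, array([0.543, 0.052, 0.03 ]))]
turntable []
{'t': 1.4, 'q': array([ 1.129,  0.477,  0.022,  1.555, -0.012,  1.109, -0.083]), 'joint_vel': array([-0.001,  0.002,  0.   ,  0.002,  0.   ,  0.001,  0.001]), 'joint_torque': array([  0.   , -59.632,   1.607, -28.154,   0.012,   0.002,   0.   ]), 'eef_pos': array([ 0.221, -0.638,  0.231]), 'tool_rot': array([0.   , 0.986, 0.166, 0.   ]), 'contact_force': array([-0.158, -0.186, -0.786]), 'torque': array([ 0.05 , -0.006,  0.031]), 'grasp_force': 0.0, 'gripper_width': 1.0039488821356126}
```

```bash
python3 - <<'E'
import cv2,numpy as np
a=cv2.imread("pics/scene0.png")[130:290,200:440];b=cv2.imread("pics/side0.png")[130:310,220:440]
a=cv2.resize(a,None,fx=3.3,fy=3.3,interpolation=2);b=cv2.resize(b,None,fx=3.3,fy=3.3,interpolation=2)
cv2.imwrite("pics/a.png",a);cv2.imwrite("pics/b.png",b)
E
```

```text
(no output)
```

View pics/a.png

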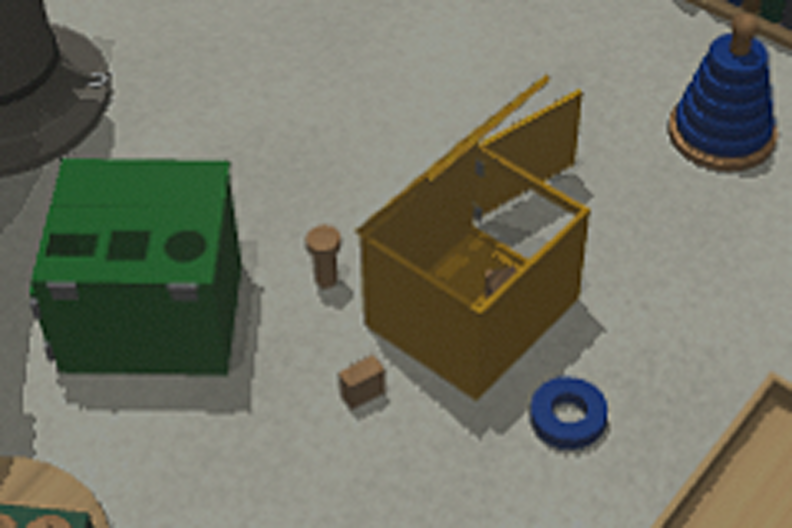

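View pics/b.png

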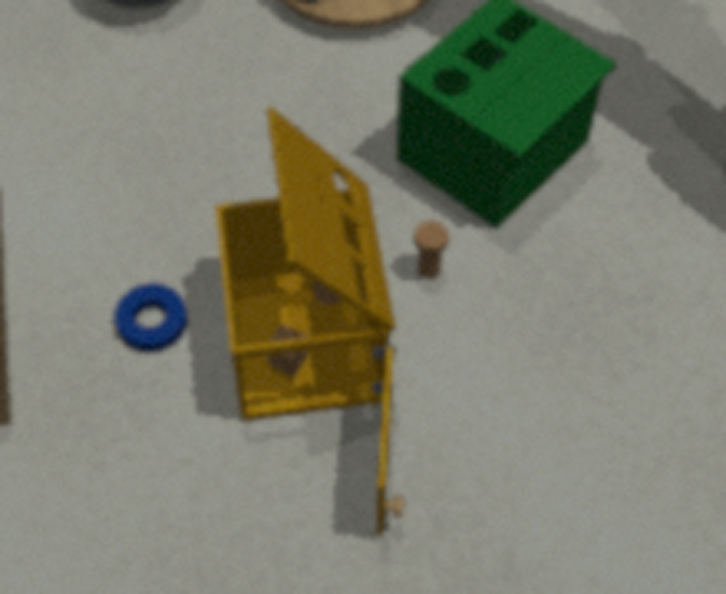

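View pics/scene0.png

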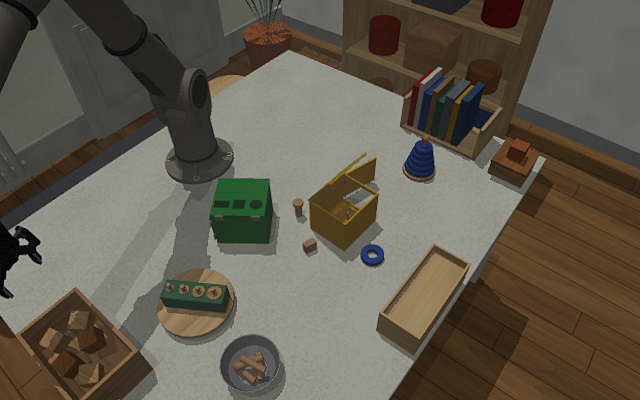

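Yellow sorter at scene (345,210) is the target (raised lid, open door); the green closed look-alike at (240,212) stays untouched. The peg is at (298,210), slot block (309,246), ring (372,254). The crops confirm this: lid leans back up over the box, door is about square out. Now I fit the pose to the corners.

```bash
cat > fit.py <<'E'
from h import *
from scipy.optimize import least_squares
np.set_printoptions(precision=3,suppress=True)
def T(p,P):
    x,y,a=p[:3]; c,s=np.cos(a),np.sin(a); P=np.array(P); return np.array([x+c*P[0]-s*P[1],y+s*P[0]+c*P[1],P[2]])
def lidp(p,r,v,h=.006): # r from hinge, v along y, h out of underside
    t=p[3]; return T(p,[-.065+r*np.cos(t)-h*np.sin(t),v,.12+r*np.sin(t)+h*np.cos(t)])
def doorp(p,r,z,h=0): # r from hinge, h outward
    t=p[4]; return T(p,[-.065+r*np.cos(t)-h*np.sin(t),.078+r*np.sin(t)+h*np.cos(t),z])
E
python3 - <<'E'
from fit import *
S=cam("scene");D=cam("side")
f=lambda c,o:np.array(c)/3.3+np.array(o)-.35
sc=lambda *c:f(c,(200,130)); sd=lambda *c:f(c,(220,130))
B=lambda x,y,z:(lambda p:T(p,[x,y,z]))
obs=[(S,sc(475,310),B(.065,-.075,.12)),(S,sc(587,211),B(.065,.075,.12)),
(S,sc(366,325),B(-.065,-.075,0)),(S,sc(475,398),B(.065,-.075,0)),(S,sc(580,300),B(.065,.075,0)),
(D,sd(236,350),B(.065,.075,.12)),(D,sd(220,207),B(.065,-.075,.12)),(D,sd(245,418),B(.065,.075,0)),
(S,sc(547,78),lambda p:lidp(p,.142,.075,.003)),(D,sd(270,110),lambda p:lidp(p,.142,-.075,.003)),(D,sd(290,258),lambda p:lidp(p,.142,.075,.0)),(D,sd(368,185),lambda p:lidp(p,0,-.075)),(D,sd(391,327),lambda p:lidp(p,0,.075)),
(S,sc(580,92),lambda p:doorp(p,.128,.108)),(S,sc(575,165),lambda p:doorp(p,.128,.012)),(D,sd(383,490),lambda p:doorp(p,.128,.108)),(D,sd(380,535),lambda p:doorp(p,.128,.012))]
r=least_squares(lambda p:np.hstack([proj(c,g(p))-u for c,u,g in obs]),[.55,.07,0,1.2,1.5],loss="soft_l1")
p=r.x;print(p)
for c,u,g in obs: print(u,proj(c,g(p))-u)
np.save("p.npy",p)
print("lid edge",lidp(p,.142,0),"door edge",doorp(p,.128,.06),"hinge",doorp(p,0,.06))
for c,n,q,z in((S,"peg",(323,240),.06),(S,"ring",(569,412),.018),(S,"slot",(360,368),.036)): print(n,atz(c,sc(*q),z))
print("stacker",atz(S,(421,163),.07),atz(D,(311,354),.07))
w=cam("wrist"); print(w["origin"],rot(w),telemetry.get_obs()["t"])
E
```

```text
[ 0.557  0.074 -0.05   0.981  1.353]
[343.589 223.589] [0.51  0.484]
[377.529 193.589] [ 0.251 -0.864]
[310.559 228.135] [-1.272 -0.724]
[343.589 250.256] [-0.611  0.317]
[375.408 220.559] [-0.93  -0.684]
[291.165 235.711] [-1.447  0.394]
[286.317 192.377] [-1.188 -0.985]
[293.892 256.317] [-0.988  0.709]
[365.408 153.286] [-0.1   -0.689]
[301.468 162.983] [-0.041 -0.947]
[307.529 207.832] [-0.634  1.09 ]
[331.165 185.711] [ 0.365 -0.333]
[338.135 228.741] [1.684 0.545]
[375.408 157.529] [-0.051 -0.847]
[373.892 179.65 ] [-0.837 -0.979]
[335.711 278.135] [-0.729 -1.164]
[334.802 291.771] [-0.36   0.103]
lid edge [0.566 0.073 0.241] door edge [0.53  0.278 0.06 ] hinge [0.496 0.155 0.06 ]
peg [0.433 0.018 0.06 ]
ring [0.698 0.024 0.018]
slot [ 0.538 -0.058  0.036]
stacker [0.64 0.38 0.07] [0.621 0.443 0.07 ]
[ 0.297 -0.613  0.374] [[ 0.327  0.898  0.294]
 [-0.945  0.311  0.102]
 [ 0.    -0.311  0.95 ]] 1.55
```

```bash
cat > rows.py <<'E'
from fit import *
def show(tgts,yaw=None):
    o=telemetry.get_obs(); r=R.from_quat(o["tool_rot"],scalar_first=True); M=r.as_matrix()
    print("t",o["t"],"pos",o["eef_pos"],"yaw",np.arctan2(M[1,0],M[0,0]),"F",o["contact_force"],"w",o["gripper_width"])
    if yaw is not None:
        c,s=np.cos(yaw),np.sin(yaw); G=np.array([[c,s,0],[s,-c,0],[0,0,-1]])
        print("rotvec deg",np.rad2deg((r.inv()*R.from_matrix(G)).as_rotvec()))
    for t in tgts: print(np.round(M.T@(np.array(t)-o["eef_pos"]),3).tolist(), np.round(t,3).tolist())
E
python3 - <<'E'
from rows import *
p=np.load("p.npy")
a=lidp(p,.112,0,.006+.045); print(lidp(p,.112,0),a)
show([[.40,-.50,.30],[.52,-.33,.33],[.52,-.1,.33],[a[0],a[1],.33],a],p[2])
E
```

```text
[0.55  0.074 0.216] [0.512 0.076 0.241]
t 1.55 pos [ 0.221 -0.638  0.231] yaw 0.33377466166568315 F [ 0.044 -0.975 -0.278] w 1.0004021324639347
rotvec deg [ 0.001 -0.002 21.996]
[0.214, -0.072, -0.069] [0.4, -0.5, 0.3]
[0.383, -0.193, -0.099] [0.52, -0.33, 0.33]
[0.459, -0.41, -0.099] [0.52, -0.1, 0.33]
[0.509, -0.579, -0.099] [0.512, 0.076, 0.33]
[0.509, -0.579, -0.01] [0.512, 0.076, 0.241]
```

```bash
python3 -m crank '[{"delta_rot":[0,0,8],"xyz":[0.045,-0.015,-0.015],"fingers":1},{"delta_rot":[0,0,16],"xyz":[0.09,-0.03,-0.03],"fingers":1},{"delta_rot":[0,0,22],"xyz":[0.13,-0.045,-0.045],"fingers":1},{"delta_rot":[0,0,22],"xyz":[0.17,-0.06,-0.06],"fingers":1},{"delta_rot":[0,0,22],"xyz":[0.214,-0.072,-0.07],"fingers":1},{"delta_rot":[0,0,22],"xyz":[0.25,-0.1,-0.08],"fingers":1},{"delta_rot":[0,0,22],"xyz":[0.28,-0.12,-0.09],"fingers":1},{"delta_rot":[0,0,22],"xyz":[0.32,-0.145,-0.1],"fingers":1},{"delta_rot":[0,0,22],"xyz":[0.35,-0.17,-0.1],"fingers":1},{"delta_rot":[0,0,22],"xyz":[0.383,-0.193,-0.1],"fingers":1}]' 20
python3 - <<'E'
from rows import *
p=np.load("p.npy")
a=lidp(p,.112,0,.006+.045)
show([[.52,-.1,.33],[a[0],a[1],.33],a],p[2])
E
```

```text
t: 2.55
eef_pos: [0.5206, -0.3285, 0.332]
tool_rot: [0.0, 1.0, -0.025, 0.0]
contact_force: [0.5, -0.6, 0.0]
gripper_width: -0.0
grasp_force: 0.0
t 2.55 pos [ 0.521 -0.328  0.332] yaw -0.05007128858537949 F [ 0.485 -0.556  0.024] w -0.00023675136486814822
rotvec deg [ 0.033 -0.056  0.003]
[-0.012, -0.228, 0.002] [0.52, -0.1, 0.33]
[-0.029, -0.404, 0.002] [0.512, 0.076, 0.33]
[-0.029, -0.404, 0.09] [0.512, 0.076, 0.241]
```

```bash
python3 -m crank '[{"delta_rot":[0,0,0],"xyz":[-0.003,-0.045,0],"fingers":1},{"delta_rot":[0,0,0],"xyz":[-0.006,-0.09,0],"fingers":1},{"delta_rot":[0,0,0],"xyz":[-0.01,-0.135,0],"fingers":1},{"delta_rot":[0,0,0],"xyz":[-0.013,-0.18,0],"fingers":1},{"delta_rot":[0,0,0],"xyz":[-0.016,-0.225,0],"fingers":1},{"delta_rot":[0,0,0],"xyz":[-0.02,-0.27,0],"fingers":1},{"delta_rot":[0,0,0],"xyz":[-0.023,-0.315,0],"fingers":1},{"delta_rot":[0,0,0],"xyz":[-0.026,-0.36,0],"fingers":1},{"delta_rot":[0,0,0],"xyz":[-0.029,-0.404,0],"fingers":1},{"delta_rot":[0,0,0],"xyz":[-0.029,-0.404,0],"fingers":1}]'
python3 - <<'E'
from rows import *
p=np.load("p.npy"); ims=[]
for n in("wrist","side"):
    c=cam(n); im=c["img"][:,:,::-1].copy()
    for q in (lidp(p,.142,.075),lidp(p,.142,-.075),T(p,[.065,.075,.12]),T(p,[.065,-.075,.12]),doorp(p,.128,.108),doorp(p,0,.108),lidp(p,0,-.075)):
        u=proj(c,q); cv2.circle(im,tuple(int(round(k)) for k in u),3,(255,0,255),1)
    if n=="side": im=cv2.resize(im[100:320,180:500],None,fx=2,fy=2)
    cv2.imwrite(f"pics/{n}1.png",im)
a=lidp(p,.112,0,.006+.045)
show([a])
E
```

```text
t: 3.55
eef_pos: [0.5102, 0.0825, 0.3318]
tool_rot: [-0.002, 1.0, -0.02, 0.0]
contact_force: [-0.7, -0.1, 0.6]
gripper_width: -0.005
grasp_force: 0.0
t 3.65 pos [0.511 0.076 0.331] yaw -0.04747272313738745 F [-0.448  0.272  0.424] w -0.0019549826480730983
[0.001, -0.0, 0.09] [0.512, 0.076, 0.241]
```

View pics/wrist1.png

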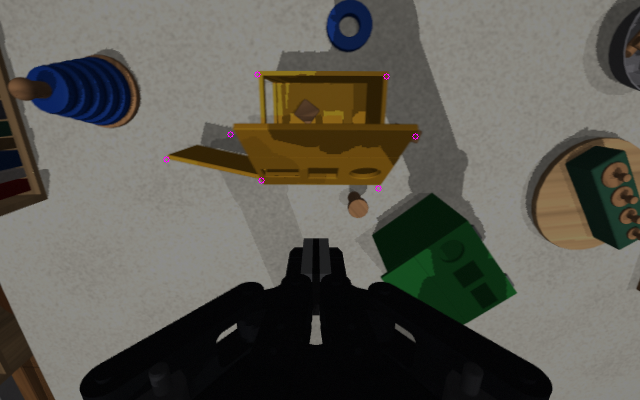

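The wrist view shows the lid (free edge row ~130, cols 232–418), box corners and door (167,158) on the model's circles to within a few px; nothing is in the way. Pushing the lid now.

```bash
cat > lid.py <<'E'
from rows import *
import sys
p=np.load("p.npy")
def tcp(t,r=.118):
    q=p.copy();q[3]=t; c=lidp(q,r,0); return c-np.array([np.cos(p[2]),np.sin(p[2]),0])*.011
ts=[float(x) for x in sys.argv[1:]]
print(ts); show([tcp(t) for t in ts],p[2])
E
python3 lid.py 1.2 1.12 1.04 1.0 .96 .92
```

```text
[1.2, 1.12, 1.04, 1.0, 0.96, 0.92]
t 3.65 pos [0.511 0.076 0.331] yaw -0.04747272313738745 F [-0.448  0.272  0.424] w -0.0019549826480730983
rotvec deg [ 0.009 -0.01   0.152]
[0.008, -0.0, 0.099] [0.519, 0.076, 0.232]
[0.016, -0.0, 0.103] [0.527, 0.075, 0.229]
[0.025, -0.0, 0.107] [0.536, 0.075, 0.225]
[0.029, -0.0, 0.109] [0.54, 0.075, 0.223]
[0.033, -0.0, 0.111] [0.544, 0.075, 0.22]
[0.037, -0.0, 0.114] [0.548, 0.074, 0.218]
```

```bash
python3 -m crank '[{"delta_rot":[0,0,0],"xyz":[0,0,0.03],"fingers":1},{"delta_rot":[0,0,0],"xyz":[0,0,0.065],"fingers":1},{"delta_rot":[0,0,0],"xyz":[0.003,0,0.09],"fingers":1},{"delta_rot":[0,0,0],"xyz":[0.008,0,0.099],"fingers":1},{"delta_rot":[0,0,0],"xyz":[0.012,0,0.101],"fingers":1},{"delta_rot":[0,0,0],"xyz":[0.016,0,0.103],"fingers":1},{"delta_rot":[0,0,0],"xyz":[0.021,0,0.105],"fingers":1},{"delta_rot":[0,0,0],"xyz":[0.025,0,0.107],"fingers":1},{"delta_rot":[0,0,0],"xyz":[0.029,0,0.109],"fingers":1},{"delta_rot":[0,0,0],"xyz":[0.033,0,0.111],"fingers":1}]'
python3 lid.py .92 .88 .84 .80 .76 .72 .68 .64 .60 .56
```

```text
t: 4.65
eef_pos: [0.5446, 0.0734, 0.2205]
tool_rot: [-0.0, 1.0, -0.025, 0.0]
contact_force: [0.1, -0.0, -0.1]
gripper_width: -0.002
grasp_force: 0.0
[0.92, 0.88, 0.84, 0.8, 0.76, 0.72, 0.68, 0.64, 0.6, 0.56]
t 4.65 pos [0.545 0.073 0.22 ] yaw -0.050157617091598196 F [ 0.106 -0.006 -0.07 ] w -0.0017419646548246408
rotvec deg [-0.005 -0.03  -0.002]
[0.003, -0.001, 0.003] [0.548, 0.074, 0.218]
[0.007, -0.001, 0.006] [0.552, 0.074, 0.215]
[0.011, -0.001, 0.009] [0.556, 0.074, 0.212]
[0.015, -0.001, 0.012] [0.559, 0.074, 0.209]
[0.018, -0.001, 0.015] [0.563, 0.074, 0.206]
[0.021, -0.001, 0.018] [0.566, 0.073, 0.202]
[0.025, -0.001, 0.022] [0.569, 0.073, 0.199]
[0.028, -0.001, 0.025] [0.572, 0.073, 0.195]
[0.031, -0.001, 0.029] [0.575, 0.073, 0.192]
[0.033, -0.001, 0.033] [0.578, 0.073, 0.188]
```

```bash
python3 -m crank '[{"delta_rot":[0,0,0],"xyz":[0.003,0,0.003],"fingers":1},{"delta_rot":[0,0,0],"xyz":[0.007,0,0.006],"fingers":1},{"delta_rot":[0,0,0],"xyz":[0.011,0,0.009],"fingers":1},{"delta_rot":[0,0,0],"xyz":[0.015,0,0.012],"fingers":1},{"delta_rot":[0,0,0],"xyz":[0.018,0,0.015],"fingers":1},{"delta_rot":[0,0,0],"xyz":[0.021,0,0.018],"fingers":1}]'
python3 lid.py .72 .68 .64 .60 .56 .52 .48 .44 .40 .36
python3 - <<'E'
from rows import *
c=cam("side"); cv2.imwrite("pics/side2.png",cv2.resize(c["img"][120:300,210:430,::-1],None,fx=3,fy=3,interpolation=2))
E
```

```text
t: 5.25
eef_pos: [0.5653, 0.0723, 0.202]
tool_rot: [-0.0, 1.0, -0.025, -0.0]
contact_force: [0.3, -0.3, 0.6]
gripper_width: -0.002
grasp_force: 0.6
[0.72, 0.68, 0.64, 0.6, 0.56, 0.52, 0.48, 0.44, 0.4, 0.36]
t 5.25 pos [0.565 0.072 0.202] yaw -0.050158285080113205 F [ 0.25  -0.267  0.617] w -0.0023781110045388246
rotvec deg [-0.     0.001 -0.002]
[0.001, -0.001, -0.0] [0.566, 0.073, 0.202]
[0.004, -0.001, 0.003] [0.569, 0.073, 0.199]
[0.007, -0.001, 0.007] [0.572, 0.073, 0.195]
[0.01, -0.001, 0.01] [0.575, 0.073, 0.192]
[0.013, -0.001, 0.014] [0.578, 0.073, 0.188]
[0.015, -0.001, 0.018] [0.581, 0.073, 0.184]
[0.018, -0.001, 0.022] [0.583, 0.073, 0.18]
[0.02, -0.001, 0.026] [0.585, 0.073, 0.176]
[0.022, -0.001, 0.031] [0.588, 0.072, 0.171]
[0.024, -0.001, 0.035] [0.59, 0.072, 0.167]
```

View pics/side2.png

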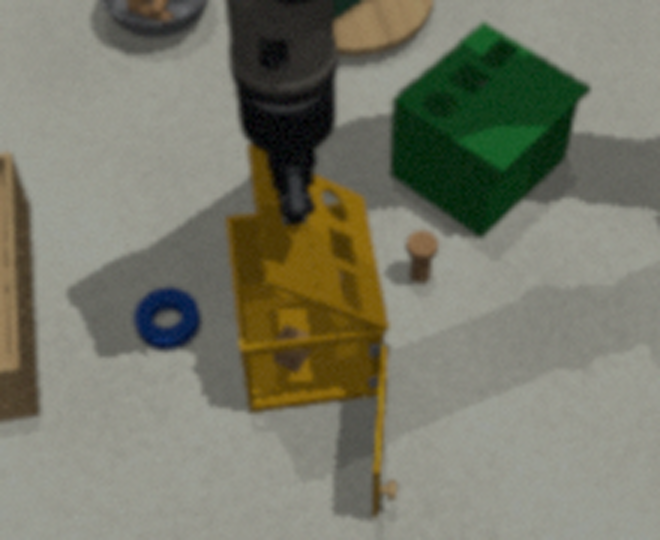

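The lid is following the fingertips (its free edge now at crop (255,150)–(270,265)); the box has not moved. Continuing down.

```bash
python3 -m crank '[{"delta_rot":[0,0,0],"xyz":[0.004,0,0.003],"fingers":1},{"delta_rot":[0,0,0],"xyz":[0.007,0,0.007],"fingers":1},{"delta_rot":[0,0,0],"xyz":[0.010,0,0.010],"fingers":1},{"delta_rot":[0,0,0],"xyz":[0.013,0,0.014],"fingers":1},{"delta_rot":[0,0,0],"xyz":[0.015,0,0.018],"fingers":1},{"delta_rot":[0,0,0],"xyz":[0.018,0,0.022],"fingers":1},{"delta_rot":[0,0,0],"xyz":[0.020,0,0.026],"fingers":1},{"delta_rot":[0,0,0],"xyz":[0.022,0,0.031],"fingers":1},{"delta_rot":[0,0,0],"xyz":[0.024,0,0.035],"fingers":1}]'
python3 lid.py .32 .28 .24 .2 .16 .13 .10 .08 .06 .04 .02 0
```

```text
t: 6.2
eef_pos: [0.5893, 0.0711, 0.1669]
tool_rot: [0.0, 1.0, -0.025, 0.0]
contact_force: [-0.1, 0.2, 1.0]
gripper_width: 0.003
grasp_force: 0.5
[0.32, 0.28, 0.24, 0.2, 0.16, 0.13, 0.1, 0.08, 0.06, 0.04, 0.02, 0.0]
t 6.2 pos [0.589 0.071 0.167] yaw -0.05021780203914395 F [-0.058  0.182  1.05 ] w 0.002563122786283595
rotvec deg [-0.    -0.012 -0.005]
[0.002, -0.001, 0.004] [0.591, 0.072, 0.163]
[0.004, -0.001, 0.009] [0.593, 0.072, 0.158]
[0.005, -0.001, 0.013] [0.594, 0.072, 0.154]
[0.006, -0.001, 0.018] [0.596, 0.072, 0.149]
[0.007, -0.001, 0.022] [0.597, 0.072, 0.145]
[0.008, -0.001, 0.026] [0.597, 0.072, 0.141]
[0.009, -0.001, 0.029] [0.598, 0.072, 0.138]
[0.009, -0.001, 0.032] [0.598, 0.072, 0.135]
[0.009, -0.001, 0.034] [0.599, 0.072, 0.133]
[0.01, -0.001, 0.036] [0.599, 0.072, 0.131]
[0.01, -0.001, 0.039] [0.599, 0.072, 0.128]
[0.01, -0.001, 0.041] [0.599, 0.072, 0.126]
```

```bash
python3 -m crank '[{"delta_rot":[0,0,0],"xyz":[0.002,0,0.004],"fingers":1},{"delta_rot":[0,0,0],"xyz":[0.004,0,0.009],"fingers":1},{"delta_rot":[0,0,0],"xyz":[0.005,0,0.013],"fingers":1},{"delta_rot":[0,0,0],"xyz":[0.006,0,0.018],"fingers":1},{"delta_rot":[0,0,0],"xyz":[0.007,0,0.022],"fingers":1},{"delta_rot":[0,0,0],"xyz":[0.008,0,0.026],"fingers":1},{"delta_rot":[0,0,0],"xyz":[0.009,0,0.029],"fingers":1},{"delta_rot":[0,0,0],"xyz":[0.009,0,0.032],"fingers":1},{"delta_rot":[0,0,0],"xyz":[0.009,0,0.034],"fingers":1},{"delta_rot":[0,0,0],"xyz":[0.01,0,0.036],"fingers":1}]'
python3 -m crank '[{"delta_rot":[0,0,0],"xyz":[0,0,0.001],"fingers":1},{"delta_rot":[0,0,0],"xyz":[0,0,0.002],"fingers":1},{"delta_rot":[0,0,0],"xyz":[0,0,0.003],"fingers":1},{"delta_rot":[0,0,0],"xyz":[0,0,0.004],"fingers":1}]'
```

```text
t: 7.2
eef_pos: [0.5988, 0.0706, 0.1312]
tool_rot: [0.0, 1.0, -0.025, -0.0]
contact_force: [-0.7, 1.2, 0.4]
gripper_width: -0.001
grasp_force: 0.4
t: 7.6
eef_pos: [0.5991, 0.0706, 0.1273]
tool_rot: [-0.0, 1.0, -0.025, 0.0]
contact_force: [-0.1, -0.4, 1.2]
gripper_width: 0.001
grasp_force: 0.4
```

```bash
python3 -m crank '[{"delta_rot":[0,0,0],"xyz":[0,0,0.001],"fingers":1},{"delta_rot":[0,0,0],"xyz":[0,0,0.001],"fingers":1}]'
python3 -m crank '[{"delta_rot":[0,0,0],"xyz":[0,0,0.001],"fingers":1},{"delta_rot":[0,0,0],"xyz":[0,0,0.001],"fingers":1}]'
```

```text
t: 7.8
eef_pos: [0.599, 0.0706, 0.1262]
tool_rot: [0.0, 1.0, -0.025, -0.0]
contact_force: [-0.4, -0.4, -1.1]
gripper_width: 0.007
grasp_force: 0.1
t: 8.0
eef_pos: [0.599, 0.0706, 0.126]
tool_rot: [0.0, 1.0, -0.025, 0.0]
contact_force: [-2.2, 0.3, 7.1]
gripper_width: 0.002
grasp_force: 3.4
```

Lid contact at z = 0.126 with 7 N: flat on its stop. Lift, then go to the outer side of the door and measure it.

```bash
python3 -m crank '[{"delta_rot":[0,0,0],"xyz":[0,0,-0.01],"fingers":1},{"delta_rot":[0,0,0],"xyz":[0,0,-0.04],"fingers":1},{"delta_rot":[0,0,0],"xyz":[-0.03,-0.01,-0.08],"fingers":1},{"delta_rot":[0,0,0],"xyz":[-0.07,-0.03,-0.11],"fingers":1},{"delta_rot":[0,0,0],"xyz":[-0.11,-0.06,-0.12],"fingers":1},{"delta_rot":[0,0,0],"xyz":[-0.14,-0.1,-0.12],"fingers":1},{"delta_rot":[0,0,0],"xyz":[-0.145,-0.14,-0.12],"fingers":1},{"delta_rot":[0,0,0],"xyz":[-0.145,-0.17,-0.12],"fingers":1},{"delta_rot":[0,0,0],"xyz":[-0.145,-0.185,-0.12],"fingers":1},{"delta_rot":[0,0,0],"xyz":[-0.145,-0.185,-0.12],"fingers":1}]'
cat > look.py <<'E'
from rows import *
import sys
p=np.load("p.npy"); k=sys.argv[1]; ims=[]
for n,(x,y) in (("scene",(290,120)),("side",(240,140))):
    c=cam(n); im=c["img"][y:y+150,x:x+130,::-1]; im=cv2.resize(im,None,fx=3,fy=4,interpolation=2) if 0 else cv2.resize(im,None,fx=3,fy=3,interpolation=2)
    for q,col in [(T(p,[.077,s*.075,.126]),(255,0,255)) for s in(-1,1)]+[(T(p,[.065,s*.075,0]),(255,0,255)) for s in(-1,1)]+[(doorp(p,.128,z),(0,0,255)) for z in(.012,.108)]:
        u=(proj(c,q)-[x,y])*3+1; cv2.circle(im,tuple(int(round(k)) for k in u),5,col,1)
    ims.append(im)
cv2.imwrite(f"pics/{k}.png",np.hstack(ims))
E
python3 look.py d0; python3 -c "
from rows import *
print(telemetry.get_obs()['q'])"
```

```text
t: 9.0
eef_pos: [0.4632, 0.2645, 0.2455]
tool_rot: [-0.0, 1.0, -0.024, -0.0]
contact_force: [-0.6, -0.3, 0.5]
gripper_width: 0.001
grasp_force: 0.0
[-0.268  0.261 -0.428  1.856  0.125  1.051 -2.369]
```

View pics/d0.png

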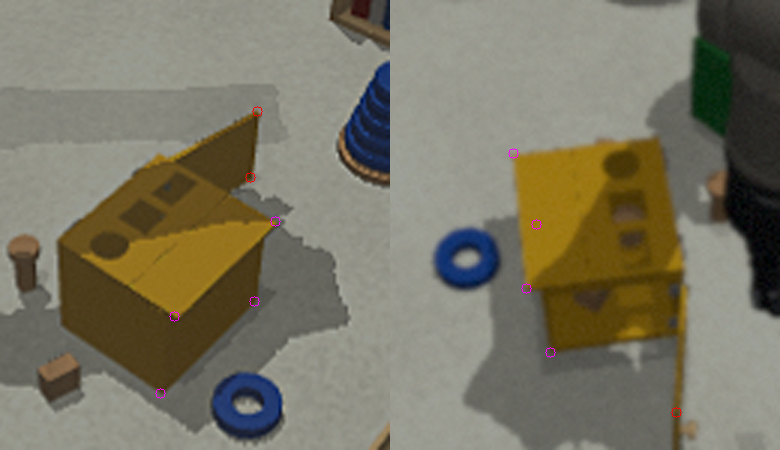

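Lid lies flat (its corners match the shut model, magenta), the box is where it was, the door edge is on the red circles. I turn the tool so that its flat side faces the door (other way round, because of joint 7's range).

```bash
python3 -m crank '[{"delta_rot":[0,0,-8],"xyz":[0,0,0],"fingers":1},{"delta_rot":[0,0,-16],"xyz":[0,0,0],"fingers":1},{"delta_rot":[0,0,-24],"xyz":[0,0,0],"fingers":1},{"delta_rot":[0,0,-32],"xyz":[0,0,0],"fingers":1},{"delta_rot":[0,0,-40],"xyz":[0,0,0],"fingers":1},{"delta_rot":[0,0,-48],"xyz":[0,0,0],"fingers":1},{"delta_rot":[0,0,-56],"xyz":[0,0,0],"fingers":1},{"delta_rot":[0,0,-64],"xyz":[0,0,0],"fingers":1},{"delta_rot":[0,0,-72],"xyz":[0,0,0],"fingers":1},{"delta_rot":[0,0,-80],"xyz":[0,0,0],"fingers":1}]'
python3 -m crank '[{"delta_rot":[0,0,-8],"xyz":[0,0,0],"fingers":1},{"delta_rot":[0,0,-16],"xyz":[0,0,0],"fingers":1},{"delta_rot":[0,0,-24],"xyz":[0,0,0],"fingers":1},{"delta_rot":[0,0,-32],"xyz":[0,0,0],"fingers":1},{"delta_rot":[0,0,-40],"xyz":[0,0,0],"fingers":1},{"delta_rot":[0,0,-48],"xyz":[0,0,0],"fingers":1},{"delta_rot":[0,0,-56],"xyz":[0,0,0],"fingers":1},{"delta_rot":[0,0,-64],"xyz":[0,0,0],"fingers":1},{"delta_rot":[0,0,-72],"xyz":[0,0,0],"fingers":1},{"delta_rot":[0,0,-80],"xyz":[0,0,0],"fingers":1}]'
cat > door.py <<'E'
from rows import *
import sys
p=np.load("p.npy"); z=.085
ext=float(sys.argv[1]); ts=[float(x) for x in sys.argv[2:]]
o=telemetry.get_obs(); r=R.from_quat(o["tool_rot"],scalar_first=True); M=r.as_matrix()
tg=[]
for t in ts:
    q=p.copy();q[4]=t; tg.append(doorp(q,.1,z,.003+.011+ext))
    y=t+p[2]+np.pi/2; c,s=np.cos(y),np.sin(y); G=np.array([[c,s,0],[s,-c,0],[0,0,-1]])
    print(t,np.round(np.rad2deg((r.inv()*R.from_matrix(G)).as_rotvec()),1))
show(tg); print("q7",o["q"])
E
python3 door.py .03 1.353; python3 door.py 0 1.353 1.3
```

```text
t: 10.1
eef_pos: [0.4642, 0.2599, 0.245]
tool_rot: [0.001, 0.781, 0.624, -0.001]
contact_force: [0.8, -0.0, 0.2]
gripper_width: 0.001
grasp_force: 0.0
t: 11.1
eef_pos: [0.4642, 0.2598, 0.2448]
tool_rot: [0.0, 0.197, 0.98, -0.001]
contact_force: [-0.2, -0.0, 0.2]
gripper_width: -0.005
grasp_force: 0.0
1.353 [-0.1  0.  -7.4]
t 11.1 pos [0.464 0.26  0.245] yaw 2.7444883806563203 F [-0.232 -0.008  0.246] w -0.004610146965534121
[-0.014, 0.01, 0.16] [0.48, 0.263, 0.085]
q7 [ 0.12   0.363 -0.924  1.834  0.324  1.106  0.253]
1.353 [-0.1  0.  -7.4]
1.3 [-0.1  0.  -4.4]
t 11.1 pos [0.464 0.26  0.245] yaw 2.7444883806563203 F [-0.232 -0.008  0.246] w -0.004610146965534121
[-0.043, 0.014, 0.16] [0.509, 0.255, 0.085]
[-0.048, 0.015, 0.16] [0.515, 0.254, 0.085]
q7 [ 0.12   0.363 -0.924  1.834  0.324  1.106  0.253]
```

```bash
python3 -m crank '[{"delta_rot":[0,0,-7],"xyz":[-0.005,0.004,0.03],"fingers":1},{"delta_rot":[0,0,-7],"xyz":[-0.01,0.008,0.075],"fingers":1},{"delta_rot":[0,0,-7],"xyz":[-0.014,0.01,0.12],"fingers":1},{"delta_rot":[0,0,-7],"xyz":[-0.014,0.01,0.15],"fingers":1},{"delta_rot":[0,0,-7],"xyz":[-0.014,0.01,0.16],"fingers":1},{"delta_rot":[0,0,-7],"xyz":[-0.02,0.011,0.16],"fingers":1},{"delta_rot":[0,0,-7],"xyz":[-0.026,0.012,0.16],"fingers":1},{"delta_rot":[0,0,-7],"xyz":[-0.032,0.013,0.16],"fingers":1},{"delta_rot":[0,0,-7],"xyz":[-0.038,0.014,0.16],"fingers":1}]'
python3 door.py 0 1.3 1.25 1.2 1.15 1.1 1.05 1.0 .95 .9 .85
```

```text
t: 12.0
eef_pos: [0.5056, 0.2608, 0.0868]
tool_rot: [0.001, 0.139, 0.99, 0.001]
contact_force: [0.1, -0.3, 0.5]
gripper_width: -0.004
grasp_force: 0.0
1.3 [0.1 0.1 2.5]
1.25 [0.1 0.1 5.3]
1.2 [0.1 0.1 8.2]
1.15 [ 0.1  0.1 11.1]
1.1 [ 0.1  0.1 13.9]
1.05 [ 0.1  0.1 16.8]
1.0 [ 0.1  0.1 19.6]
0.95 [ 0.1  0.1 22.5]
0.9 [ 0.1  0.1 25.4]
0.85 [ 0.1  0.1 28.2]
t 12.0 pos [0.506 0.261 0.087] yaw 2.863618367680602 F [ 0.068 -0.294  0.507] w -0.003679609106522726
[-0.01, -0.004, 0.002] [0.515, 0.254, 0.085]
[-0.015, -0.003, 0.002] [0.519, 0.253, 0.085]
[-0.02, -0.003, 0.002] [0.524, 0.252, 0.085]
[-0.025, -0.003, 0.002] [0.529, 0.251, 0.085]
[-0.031, -0.004, 0.002] [0.534, 0.249, 0.085]
[-0.036, -0.004, 0.002] [0.539, 0.247, 0.085]
[-0.04, -0.005, 0.002] [0.543, 0.245, 0.085]
[-0.045, -0.007, 0.002] [0.547, 0.242, 0.085]
[-0.05, -0.008, 0.002] [0.552, 0.239, 0.085]
[-0.055, -0.01, 0.002] [0.556, 0.237, 0.085]
q7 [ 0.015  0.615 -0.798  1.893  0.57   0.873  0.222]
```

```bash
python3 -m crank '[{"delta_rot":[0,0,2.5],"xyz":[-0.010,0,0],"fingers":1},{"delta_rot":[0,0,5],"xyz":[-0.015,0,0],"fingers":1},{"delta_rot":[0,0,8],"xyz":[-0.020,0,0],"fingers":1},{"delta_rot":[0,0,11],"xyz":[-0.025,0,0],"fingers":1},{"delta_rot":[0,0,14],"xyz":[-0.031,0,0],"fingers":1},{"delta_rot":[0,0,17],"xyz":[-0.036,-0.001,0],"fingers":1},{"delta_rot":[0,0,20],"xyz":[-0.040,-0.002,0],"fingers":1},{"delta_rot":[0,0,22.5],"xyz":[-0.045,-0.004,0],"fingers":1},{"delta_rot":[0,0,25],"xyz":[-0.050,-0.005,0],"fingers":1}]'
python3 door.py 0 .85 .8 .75 .7 .65 .6 .55 .5 .45 .4
```

```text
t: 12.9
eef_pos: [0.5513, 0.242, 0.0856]
tool_rot: [0.0, 0.351, 0.936, 0.0]
contact_force: [-0.7, 1.0, 0.5]
gripper_width: 0.001
grasp_force: 0.2
0.85 [0.  0.  3.1]
0.8 [0. 0. 6.]
0.75 [0.  0.  8.8]
0.7 [ 0.   0.  11.7]
0.65 [ 0.   0.  14.5]
0.6 [ 0.   0.  17.4]
0.55 [ 0.   0.  20.3]
0.5 [ 0.   0.  23.1]
0.45 [ 0.  0. 26.]
0.4 [ 0.   0.  28.9]
t 12.9 pos [0.551 0.242 0.086] yaw 2.42454719938311 F [-0.709  0.955  0.454] w 0.0008940636976024127
[-0.007, -0.001, 0.001] [0.556, 0.237, 0.085]
[-0.012, -0.001, 0.001] [0.56, 0.233, 0.085]
[-0.017, -0.001, 0.001] [0.564, 0.23, 0.085]
[-0.022, -0.001, 0.001] [0.567, 0.227, 0.085]
[-0.027, -0.001, 0.001] [0.571, 0.223, 0.085]
[-0.032, -0.002, 0.001] [0.574, 0.219, 0.085]
[-0.037, -0.003, 0.001] [0.577, 0.215, 0.085]
[-0.042, -0.004, 0.001] [0.58, 0.211, 0.085]
[-0.047, -0.006, 0.001] [0.583, 0.207, 0.085]
[-0.052, -0.007, 0.001] [0.585, 0.203, 0.085]
q7 [-0.015  0.626 -0.682  1.817  0.501  0.878 -0.079]
```

```bash
python3 -m crank '[{"delta_rot":[0,0,3],"xyz":[-0.006,-0.001,0],"fingers":1},{"delta_rot":[0,0,6],"xyz":[-0.012,-0.001,0],"fingers":1},{"delta_rot":[0,0,9],"xyz":[-0.017,-0.001,0],"fingers":1},{"delta_rot":[0,0,12],"xyz":[-0.022,-0.001,0],"fingers":1},{"delta_rot":[0,0,14.5],"xyz":[-0.027,-0.001,0],"fingers":1},{"delta_rot":[0,0,17],"xyz":[-0.032,-0.002,0],"fingers":1},{"delta_rot":[0,0,20],"xyz":[-0.037,-0.003,0],"fingers":1},{"delta_rot":[0,0,23],"xyz":[-0.042,-0.004,0],"fingers":1},{"delta_rot":[0,0,26],"xyz":[-0.047,-0.006,0],"fingers":1},{"delta_rot":[0,0,29],"xyz":[-0.052,-0.007,0],"fingers":1}]'
python3 door.py 0 .36 .32 .28 .24 .2 .17 .14 .11 .08 .05 .03 0
python3 look.py d1
```

```text
t: 13.9
eef_pos: [0.5856, 0.2025, 0.0853]
tool_rot: [-0.0, 0.574, 0.819, -0.0]
contact_force: [-0.6, -0.2, -0.1]
gripper_width: 0.002
grasp_force: 0.2
0.36 [-0.   0.   2.2]
0.32 [-0.   0.   4.4]
0.28 [-0.   0.   6.7]
0.24 [-0.  0.  9.]
0.2 [-0.   0.  11.3]
0.17 [-0.  0. 13.]
0.14 [-0.   0.  14.8]
0.11 [-0.   0.  16.5]
0.08 [-0.   0.  18.2]
0.05 [-0.   0.  19.9]
0.03 [-0.   0.  21.1]
0.0 [-0.   0.  22.8]
t 13.9 pos [0.586 0.203 0.085] yaw 1.9183084245012147 F [-0.604 -0.172 -0.063] w 0.0021036984732715736
[-0.004, 0.0, 0.0] [0.587, 0.199, 0.085]
[-0.008, 0.001, 0.0] [0.589, 0.195, 0.085]
[-0.012, 0.001, 0.0] [0.59, 0.191, 0.085]
[-0.016, 0.001, 0.0] [0.592, 0.188, 0.085]
[-0.02, 0.001, 0.0] [0.593, 0.184, 0.085]
[-0.023, 0.0, 0.0] [0.594, 0.181, 0.085]
[-0.026, 0.0, 0.0] [0.595, 0.178, 0.085]
[-0.029, -0.0, 0.0] [0.595, 0.175, 0.085]
[-0.032, -0.001, 0.0] [0.596, 0.172, 0.085]
[-0.035, -0.001, 0.0] [0.596, 0.169, 0.085]
[-0.037, -0.002, 0.0] [0.597, 0.167, 0.085]
[-0.04, -0.003, 0.0] [0.597, 0.164, 0.085]
q7 [-0.028  0.617 -0.556  1.779  0.413  0.864 -0.426]
```

View pics/d1.png

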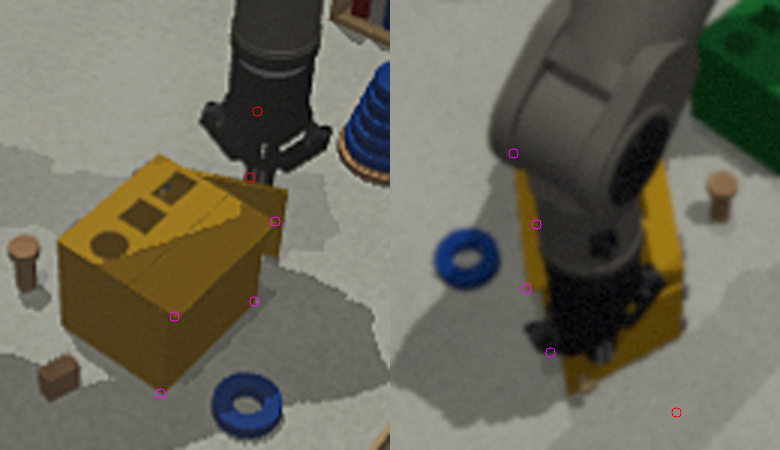

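The door follows (free edge now at scene crop (283,190)–(278,255)), box still on the circles. Continuing slower.

```bash
python3 -m crank '[{"delta_rot":[0,0,2],"xyz":[-0.004,0,0],"fingers":1},{"delta_rot":[0,0,4.5],"xyz":[-0.008,0.001,0],"fingers":1},{"delta_rot":[0,0,7],"xyz":[-0.012,0.001,0],"fingers":1},{"delta_rot":[0,0,9],"xyz":[-0.016,0.001,0],"fingers":1},{"delta_rot":[0,0,11],"xyz":[-0.02,0.001,0],"fingers":1},{"delta_rot":[0,0,13],"xyz":[-0.023,0,0],"fingers":1},{"delta_rot":[0,0,15],"xyz":[-0.026,0,0],"fingers":1},{"delta_rot":[0,0,17],"xyz":[-0.029,0,0],"fingers":1},{"delta_rot":[0,0,19],"xyz":[-0.031,-0.001,0],"fingers":1},{"delta_rot":[0,0,20],"xyz":[-0.033,-0.001,0],"fingers":1}]'
python3 door.py 0 .06 .04 .02 0
python3 -m crank '[{"delta_rot":[0,0,0.5],"xyz":[-0.001,0,0],"fingers":1},{"delta_rot":[0,0,1],"xyz":[-0.002,0,0],"fingers":1},{"delta_rot":[0,0,1.5],"xyz":[-0.002,0,0],"fingers":1},{"delta_rot":[0,0,2],"xyz":[-0.003,0,0],"fingers":1},{"delta_rot":[0,0,2],"xyz":[-0.003,0,0],"fingers":1}]'
python3 door.py 0 0
```

```text
t: 15.0
eef_pos: [0.5957, 0.1715, 0.0853]
tool_rot: [-0.0, 0.707, 0.707, -0.0]
contact_force: [-0.2, -0.2, -0.1]
gripper_width: 0.003
grasp_force: 0.2
0.06 [-0.   0.  -0.6]
0.04 [-0.   0.   0.6]
0.02 [-0.   0.   1.7]
0.0 [-0.   0.   2.9]
t 15.0 pos [0.596 0.171 0.085] yaw 1.5708913378431435 F [-0.174 -0.246 -0.12 ] w 0.0028676430505666945
[-0.001, 0.0, 0.0] [0.596, 0.17, 0.085]
[-0.003, 0.001, 0.0] [0.596, 0.168, 0.085]
[-0.005, 0.001, 0.0] [0.597, 0.166, 0.085]
[-0.007, 0.001, 0.0] [0.597, 0.164, 0.085]
q7 [-0.034  0.599 -0.471  1.783  0.35   0.844 -0.671]
t: 15.5
eef_pos: [0.5958, 0.1685, 0.0853]
tool_rot: [0.0, 0.719, 0.695, -0.0]
contact_force: [0.2, -0.2, -0.0]
gripper_width: 0.002
grasp_force: 0.1
0.0 [0. 0. 1.]
t 15.5 pos [0.596 0.169 0.085] yaw 1.5376918069857957 F [ 0.232 -0.164 -0.044] w 0.0017595815555866232
[-0.004, 0.001, 0.0] [0.597, 0.164, 0.085]
q7 [-0.035  0.596 -0.463  1.785  0.344  0.841 -0.695]
```

Now creep 1 mm at a time, watching the +y force.

```bash
for i in 1; do python3 -m crank '[{"delta_rot":[0,0,0.5],"xyz":[-0.001,0,0],"fingers":1},{"delta_rot":[0,0,1],"xyz":[-0.002,0,0],"fingers":1},{"delta_rot":[0,0,1],"xyz":[-0.002,0,0],"fingers":1}]'; done
python3 -m crank '[{"delta_rot":[0,0,0],"xyz":[-0.001,0,0],"fingers":1},{"delta_rot":[0,0,0],"xyz":[-0.001,0,0],"fingers":1}]' | grep -E "eef|force"
```

```text
t: 15.8
eef_pos: [0.5958, 0.1664, 0.0853]
tool_rot: [0.0, 0.725, 0.689, -0.0]
contact_force: [-0.1, -0.4, -0.0]
gripper_width: 0.001
grasp_force: 0.0
eef_pos: [0.5957, 0.1655, 0.0853]
contact_force: [0.1, -0.3, 0.3]
grasp_force: 0.0
```

```bash
python3 -m crank '[{"delta_rot":[0,0,0],"xyz":[-0.001,0,0],"fingers":1},{"delta_rot":[0,0,0],"xyz":[-0.001,0,0],"fingers":1}]' | grep -E "eef|force"; python3 - <<'E'
from rows import *
import time
p=np.load("p.npy")
c=cam("scene"); cv2.imwrite("pics/d2.png",cv2.resize(c["img"][150:260,295:395,::-1],None,fx=5,fy=5,interpolation=2)); print(telemetry.get_obs()["contact_force"])
E
```

```text
eef_pos: [0.5956, 0.1646, 0.0853]
contact_force: [-0.3, 0.7, 0.2]
grasp_force: 0.2
[-0.351 -0.094 -0.17 ]
```

View pics/d2.png

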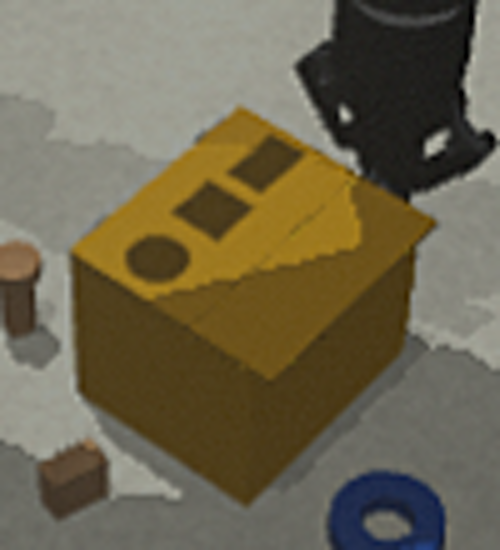

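The door is nearly shut, its edge barely visible behind the +x wall at crop (410,270). No stop force yet, so I keep creeping.

```bash
python3 -m crank '[{"delta_rot":[0,0,0],"xyz":[-0.001,0,0],"fingers":1},{"delta_rot":[0,0,0],"xyz":[-0.001,0,0],"fingers":1}]' | grep -E "eef|force"
```

```text
eef_pos: [0.5956, 0.1645, 0.0854]
contact_force: [0.8, 2.6, -1.2]
grasp_force: 1.6
```

```bash
python3 -m crank '[{"delta_rot":[0,0,0],"xyz":[-0.001,0,0],"fingers":1},{"delta_rot":[0,0,0],"xyz":[-0.001,0,0],"fingers":1}]' | grep -E "eef|force"
```

```text
eef_pos: [0.5956, 0.1644, 0.0854]
contact_force: [2.4, 6.1, -2.8]
grasp_force: 2.8
```

Stop reached exactly at the modelled position (y = 0.164; force rising without movement): the door is shut. Back off.

```bash
python3 -m crank '[{"delta_rot":[0,0,0],"xyz":[0.005,0,0],"fingers":1},{"delta_rot":[0,0,0],"xyz":[0.02,0,0],"fingers":1},{"delta_rot":[0,0,0],"xyz":[0.04,0,0],"fingers":1},{"delta_rot":[0,0,0],"xyz":[0.05,0,-0.03],"fingers":1},{"delta_rot":[0,0,0],"xyz":[0.05,0.04,-0.07],"fingers":1},{"delta_rot":[0,0,0],"xyz":[0.05,0.08,-0.11],"fingers":1},{"delta_rot":[0,0,0],"xyz":[0.05,0.12,-0.15],"fingers":1},{"delta_rot":[0,0,0],"xyz":[0.05,0.14,-0.17],"fingers":1},{"delta_rot":[0,0,0],"xyz":[0.05,0.14,-0.17],"fingers":1}]'
python3 look.py d3
```

```text
t: 17.55
eef_pos: [0.7437, 0.2054, 0.261]
tool_rot: [0.003, 0.726, 0.688, 0.005]
contact_force: [1.0, 0.4, 0.1]
gripper_width: 0.001
grasp_force: 0.0
```

View pics/d3.png

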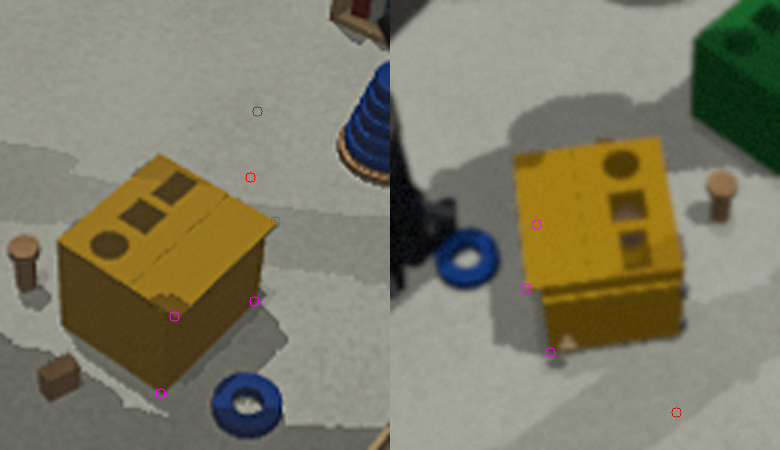

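Lid flat and door shut flush, with the knob at side crop (568,342). The box is still on its circles, peg, block and ring are untouched, and the robot is clear.

```bash
python3 -m crank '[{"delta_rot":[0,0,0],"xyz":[0,0,0],"fingers":1},{"delta_rot":[0,0,0],"xyz":[0,0,0],"fingers":1},{"delta_rot":[0,0,0],"xyz":[0,0,0],"fingers":1}]'; python3 -c "
from station import job
print(job.hand_in())"
```

```text
t: 17.95
eef_pos: [0.7368, 0.2057, 0.2543]
tool_rot: [-0.0, 0.724, 0.689, -0.001]
contact_force: [-1.2, -0.5, -0.1]
gripper_width: 0.003
grasp_force: 0.0
the job is handed in; nothing more can be done
None
```

The yellow sorter's lid was pushed flat and then its door fully shut; the box, and the toys near it in the last pictures, stayed where they were, and the job was handed in at 18 s.

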